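# Flip the tin's reorder flag

### The arm

A 6-joint arm with a two-finger parallel gripper is mounted at the origin on a cart in front of the work surface, level with it; the furniture and walls round the work are solid. World frame = base frame: x ahead of the robot, y to its left, z up, the work surface at z = 0. Lengths are in m, angles in rad, forces in N, time in s.
With the tool pointing down it reaches from about 0.35 to 0.925 m from the base axis. Payload 6.4 kg.
Tool frame: the origin (TCP) lies between the finger pads; the fingertips stand 19 mm ahead of it and the grasp point (between the pads) is the TCP; z points along the fingers, y is the line along which they close (so a half turn about z gives the same grasp; the last joint's range is limited). The gripper opens to 94 mm and grips with 3 to 60 N. Pads are 16 mm wide; open, the fingers measure 119 mm over their backs; the gripper's body (75 mm by 177 mm) begins 78 mm behind the grasp point.
Start: joints at [0.541, 0.245, 1.558, -0, 1.339, -0.174], TCP at [0.491, 0.426, 0.224] pointing down, gripper open.
Joint ranges: [-3.13, 3.13], [-1.02, 2.26], [0.13, 2.54], [-0.95, 4.09], [0.21, 2.88], [-2.74, 2.74]. Speed limits (rad/s): [2.57, 2.57, 3.14, 3.14, 3.14, 3.14].

### API

Orientations are given as a unit quaternion [w, x, y, z].
In Python, from bench import env gives the robot as it stands.
- The arm moves only by the tool shift_gripper, called after "Request:" as name([rows], argument=value, ...), one row to a line, values as JSON. Schema: {"type":"object","properties":{"motion":{"type":"array","items":{"type":"array","items":{"type":"number"},"minItems":4,"maxItems":4},"minItems":1,"maxItems":8},"jaw":{"type":"number"},"clamp_n":{"type":"number"},"only":{"type":"string"},"quiet":{"type":"boolean"},"lines":{"type":"string"}},"required":["motion"],"additionalProperties":false}. motion is a list of rows, 1 to 8 of them, each of 4 numbers: dx, dy, dz in m, then a turn about the tool's z in rad; each row shifts and turns the commanded pose from where the row before left it, along the tool's axes as they then stand; what a row does not reach is not made up. A row lasts 1/12 s, in which the tool goes at most 0.0417 m and 0.125 rad, less where a joint would pass 70% of its speed; a pose out of reach is approached as far as the arm can. jaw is the finger opening in m, set as the call begins (left out keeps the last). The fingers move at their own pace and stop on an object; clamp_n is the grip in N (left out, the last holds). Time passes only in rows, so rows that do not move let the fingers close. The tool returns the time, the measured TCP pose, the force, the opening and the grip force at its end. only (a regular expression) keeps the lines of the reply that match it, lines (a string "A,B") keeps lines A to B, and quiet returns only ok. Input that does not fit is refused with a message, and nothing moves.
- env.observe(): the state, without advancing time (a new reading comes with each control period).
- env.grab_frame(name): name is "side" or "top"; returns the picture (480x640x3 uint8, red, green, blue); there is no depth.
- env.camera_info(name): a dict with "fx", "fy", "cx", "cy" (pixels), "extrinsics" (4x4, takes a point from world to camera coordinates). Camera axes: x right, y down, z forward; pixel columns grow to the right and rows downward; lengths in m; the calibration is good to about 2 mm. A picture is of the moment at which its call begins. camera_info takes no time and is no camera call.
- env.finish_job(): hands the job in; it is judged then, once.
The state is a dict: "time_s": time; "q": joint angles; "qvel": joint speeds; "joint_torque": joint torques, N m; "position": TCP position; "eef_rot": TCP orientation; "contact_force": force on the tool from outside, world axes, zero at the start; "torque": the same for the moment, N m; "width": finger opening in m; "gripper_force": force on a finger pad.
Only numpy, scipy, OpenCV 4.12 (cv2) and the standard library are available. Lean on these libraries where they do the work, as an engineer would, in place of code of your own. Each camera call takes 0.05 s, during which the arm holds its last target. There are 200 camera calls.

### The job

The lacquer tin is nearly empty: with a fingertip, push the flag of the stand that carries the round tin up and over its pivot, away from you, so that it lies flat on its far rest and shows its face with the raised disc (reorder). Do not pinch or force it; nothing is to be picked up, and the other stand's flag and all the loose things stay as they are.

Things in the scene. Friction and masses are not known exactly. Their poses are not given: they have to be found in the camera images.
- stand_tin: stand with the tin: grey base plate 100 x 160 x 8 mm fixed to the stool; two steel cheeks (16 mm wide, tops 83 mm above the stool) hold a hinged flag over its right half (-y), the tin stands on its left half. Origin: centre of the underside; x points to the far side, y left, z up. Place left or right on the stool varies, yaw within 0.2 rad. Both stands are alike but for what they carry
- pivot_tin (a point): middle of the hinge axis of this stand's flag, 75 mm above the stool, 40 mm to -y of the stand's centre; axes as the stand's: hinge axis y, x to the far side. The cheeks' outer faces lie 34 mm to either side, their pivot nuts 37 mm. The level rest arms and rods reach 38 mm from the pivot along +x and -x, below the flag
- flag_tin (a joint): angle of this stand's flag (rad): 0 level towards the robot, pi/2 upright, pi level on its far rest (hard stop); starts at 0 to 0.25. Aluminium plate 52 x 4 mm, ends 83 mm from the pivot; the face up at 0 is plain, the face up at pi has a raised disc (34 mm wide, 2 mm high). The hinge is stiff: the flag stays where left and moves with about 1 N at its bar
- bar_tin (a point): centre of the black round bar (14 mm diameter, 54 mm long along the hinge direction) at the free end of this stand's flag, 85 mm from the pivot. It overhangs the base: below it and on its robot side all is free down to the stool. A fingertip tilted under it and moved up in an arc about the pivot turns the flag; a level push straight at the pivot only jams against the rigid hinge
- tin: round lidded lacquer tin with a paper label, 67 mm across, 64 mm high, loose on the left half of its stand, about 80 mm to the left of the flag's centre line; origin at the centre of its underside; not to be disturbed
- stand_bottle: the other stand, same build, size and axes, carrying the oil bottle
- pivot_bottle (a point): middle of the hinge axis of the other stand's flag
- flag_bottle (a joint): angle of the other stand's flag (rad), same meaning; to be left as it is
- bar_bottle (a point): centre of the bar at the free end of the other stand's flag
- bottle: slim squeeze bottle with a pointed cap, 45 mm across, 122 mm high, loose on the left half of the other stand; origin at the centre of its underside; not to be disturbed
- brush: flat brush with a wooden handle, 150 x 27 x 12 mm, lying loose at the right end of the stool, not to be disturbed
- cork_block: cork sanding block, 48 x 78 x 28 mm, loose at the left end of the stool, not to be disturbed

How it is judged:
By the outcome, as a careful person would: the job done as asked, in the order asked, and still so for the second after the job is handed in, with the robot touching nothing.
It also fails if it takes over 40 s, if anything falls off the work surface, if the arm or the gripper's body presses on something with over 40 N, if the wrist force passes 120 N, or if a joint passes its speed limit or range.

## Working session

There is one attempt and no reset: what is moved stays moved. The work goes in short steps, Python scripts to look and compute and a tool call to move; the robot and the scene stay as the last step left them, time stands still between calls to the robot, and variables do not carry over. Pictures are saved under pics/ and viewed, at most 10 in all, crops included, and the job is handed in when it is done.

```bash
ls; mkdir -p pics
```

Run:
```python
from bench import env
import cv2
for n in("side","top"):
    cv2.imwrite(f"pics/{n}0.png",env.grab_frame(n)[:,:,::-1])
    c=env.camera_info(n);print(n,c["fx"],c["fy"],c["cx"],c["cy"]);print(c["extrinsics"].round(4).tolist() if hasattr(c["extrinsics"],'round') else c["extrinsics"])
o=env.observe();print(o["position"],o["eef_rot"],o["time_s"],o["width"])
```

```text
bench.py
pics
side 512.566965517597 512.566965517597 316.0752999542523 241.14458327164672
[[0.4413, -0.8973, 0.0069, -0.2346], [-0.7921, -0.3932, -0.4668, 0.4678], [0.4216, 0.2005, -0.8843, 0.8784], [0.0, 0.0, 0.0, 1.0]]
top 623.7398332002382 623.7398332002382 316.8688848889497 242.84493414482117
[[0.0179, -0.9998, -0.0086, 0.0193], [-0.9996, -0.0177, -0.0242, 0.5209], [0.024, 0.009, -0.9997, 1.2334], [0.0, 0.0, 0.0, 1.0]]
[0.49039289 0.42588864 0.22349612] [-4.67741481e-04  4.14948220e-01  9.09844643e-01 -6.94136551e-04] 0.1 0.09430395701620482
```

View pics/side0.png

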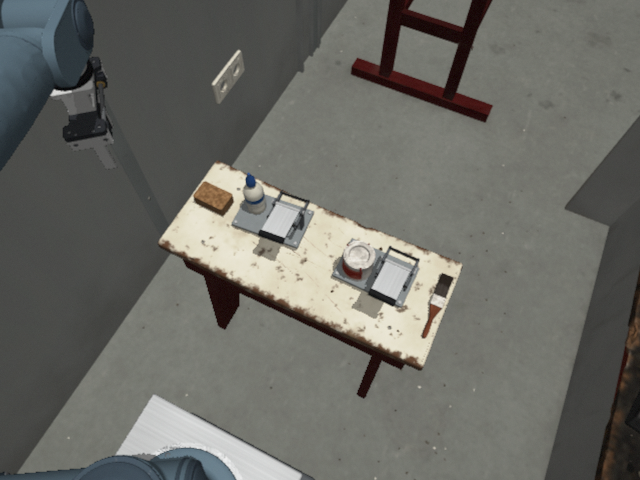

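View pics/top0.png

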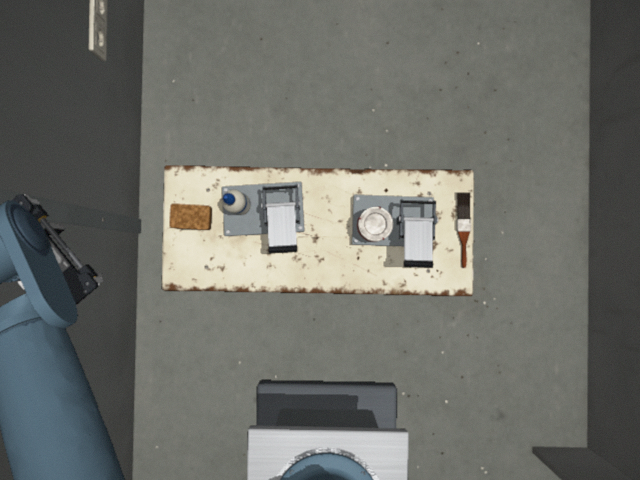

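The tin stand is the right one: tin at about (375,223) in the top view, flag bar at about (418,264). I'll enlarge both views.

Run:
```python
import cv2,numpy as np
a=cv2.imread("pics/top0.png")[185:280,340:475];b=cv2.imread("pics/side0.png")[230:315,325:450]
r=lambda i:cv2.resize(i,(780,int(780*i.shape[0]/i.shape[1])),interpolation=cv2.INTER_CUBIC)
print(780/135,780/125)
cv2.imwrite("pics/t1.png",r(a));cv2.imwrite("pics/s1.png",r(b))
```

```text
5.777777777777778 6.24
```

View pics/t1.png

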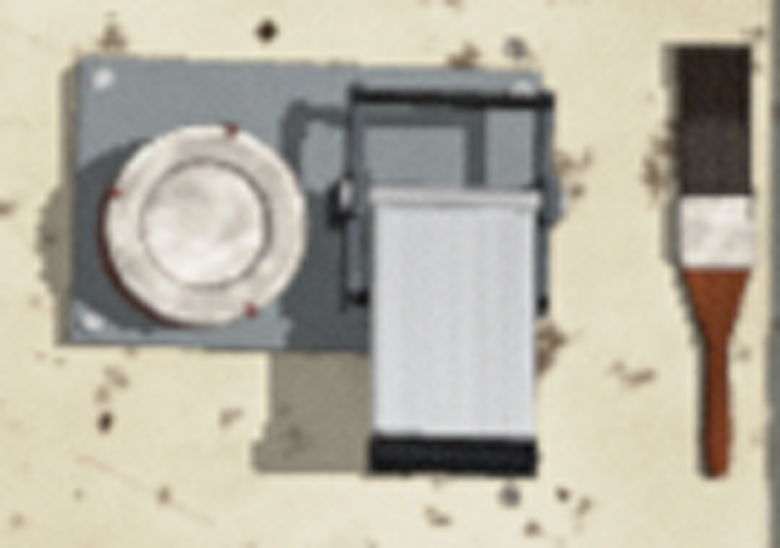

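View pics/s1.png

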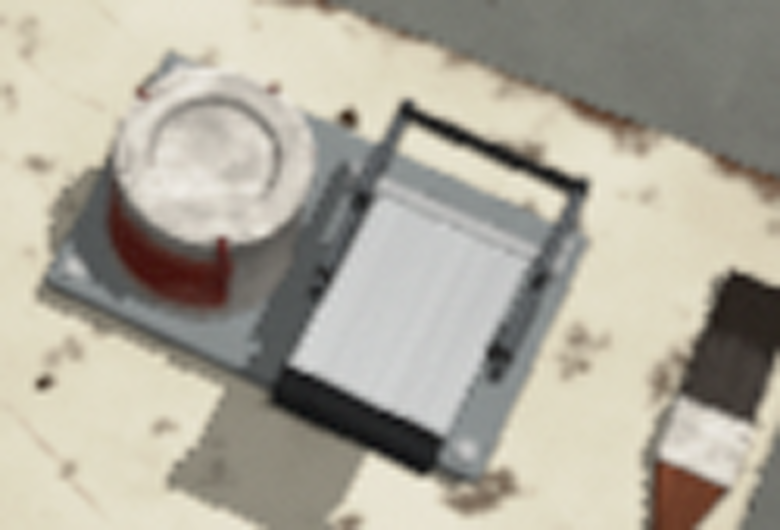

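Create geo.py:
```python
import numpy as np
from scipy.optimize import least_squares
from bench import env
C={n:env.camera_info(n) for n in("side","top")}
def proj(n,P):
    c=C[n];p=np.array(c["extrinsics"])@np.append(P,1);return np.array([c["fx"]*p[0]/p[2]+c["cx"],c["fy"]*p[1]/p[2]+c["cy"]])
```

Run:
```python
from geo import *
s={"top":(780/135,340,185),"side":(6.24,325,230)}
A=("top","side")
O=[("top",(80,58),(.05,.08,.008)),("top",(62,343),(-.05,.08,.008)),("top",(540,71),(.05,-.08,.008)),
("side",(40,290),(-.05,.08,.008)),("side",(172,55),(.05,.08,.008)),("side",(478,478),(-.05,-.08,.008)),
("top",(371,455),27),("top",(537,456),-27),("side",(282,386),27),("side",(436,456),-27)]
def R(p,P):
    c,s_=np.cos(p[2]),np.sin(p[2]);return np.array([p[0]+c*P[0]-s_*P[1],p[1]+s_*P[0]+c*P[1],P[2]])
def bar(p,y): return R(p,(-.085*np.cos(p[3]),-.04+y,.075+.085*np.sin(p[3])))
def f(p):
    r=[]
    for n,u,P in O:
        k,x0,y0=s[n];u=np.array([(u[0]+.5)/k-.5+x0,(u[1]+.5)/k-.5+y0])
        r.append(proj(n,bar(p,P/1000) if np.isscalar(P) else R(p,P))-u)
    return np.concatenate(r)
S=least_squares(f,[.5,-.15,0,.1],loss="soft_l1");print(S.x,f(S.x).reshape(-1,2).round(1).tolist())
p=S.x;print("pivot",R(p,(0,-.04,.075)),"bar",bar(p,0),"tin",R(p,(0,.04,.072)))
# tool: free triangulation of bar
def g(X):
    return np.concatenate([proj(n,X)-np.mean([[(u[0]+.5)/s[n][0]-.5+s[n][1],(u[1]+.5)/s[n][0]-.5+s[n][2]] for m,u,P in O if m==n and np.isscalar(P)],axis=0) for n in A])
print("bar tri",least_squares(g,[.5,-.15,.08]).x)
```

```text
[ 0.56729844 -0.12147671 -0.00794925  0.18620191] [[-0.2, -0.2], [1.7, 0.8], [0.8, -0.4], [-0.3, -1.8], [-1.5, -1.3], [-0.1, 0.4], [0.2, -0.2], [0.7, 0.4], [-1.4, -0.4], [0.2, 0.4]]
pivot [ 0.56698048 -0.16147544  0.075     ] bar [ 0.48345239 -0.16081144  0.09073586] tin [ 0.56761641 -0.08147797  0.072     ]
bar tri [ 0.48407568 -0.16104817  0.08927309]
```

Request:
shift_gripper([
  [-0.0248,-0.0274,0,0],
  [-0.0248,-0.0274,0,0],
  [-0.0248,-0.0274,0,0],
  [-0.0248,-0.0274,0,0],
  [-0.0248,-0.0274,0,0],
  [-0.0248,-0.0274,0,0],
  [-0.0248,-0.0274,0,0],
  [-0.0248,-0.0274,0,0],
], jaw=0, clamp_n=10)

```text
time_s: 0.77
position: [0.4545, 0.1311, 0.224]
eef_rot: [-0.0, 0.415, 0.91, -0.0]
contact_force: [0.8, -0.3, -0.6]
width: 0.0443
gripper_force: 0.0
```

Request:
shift_gripper([
  [-0.0248,-0.0274,0,0],
  [-0.0248,-0.0274,0,0],
  [-0.0248,-0.0274,0,0],
  [-0.0248,-0.0274,0,0],
  [-0.0248,-0.0274,0,0],
  [-0.0248,-0.0274,0,0],
  [-0.0248,-0.0274,0,0],
  [-0.0248,-0.0274,0,0],
])

```text
time_s: 1.43
position: [0.4191, -0.1625, 0.2243]
eef_rot: [0.0, 0.415, 0.91, 0.0]
contact_force: [0.9, 0.1, 0.7]
width: 0.0003
gripper_force: 0.0
```

Request:
shift_gripper([
  [0,0,0,-0.121],
  [0,0,0,-0.121],
  [0,0,0,-0.121],
  [0,0,0,-0.121],
  [0,0,0,-0.121],
  [0,0,0,-0.121],
  [0,0,0,-0.121],
  [0,0,0,0],
])

```text
time_s: 2.1
position: [0.4197, -0.1607, 0.224]
eef_rot: [-0.0, 0.003, 1.0, 0.0]
contact_force: [0.0, 0.6, 0.4]
width: 0.0005
gripper_force: 0.0
```

Request:
shift_gripper([
  [0,0,0.032,0],
  [0,0,0.032,0],
  [0,0,0.032,0],
  [0,0,0.032,0],
  [-0.02,0,0,0],
  [-0.02,0,0,0],
  [0,0,0,0],
])

```text
time_s: 2.68
position: [0.4617, -0.1614, 0.0961]
eef_rot: [0.0, 0.006, 1.0, 0.0]
contact_force: [0.9, 0.2, 1.1]
width: 0.0006
gripper_force: 0.0
```

Run:
```python
from bench import env
import cv2
a=env.grab_frame("side")[215:330,300:450,::-1]
cv2.imwrite("pics/s2.png",cv2.resize(a,(780,598),interpolation=cv2.INTER_CUBIC))
```

```text
(no output)
```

View pics/s2.png

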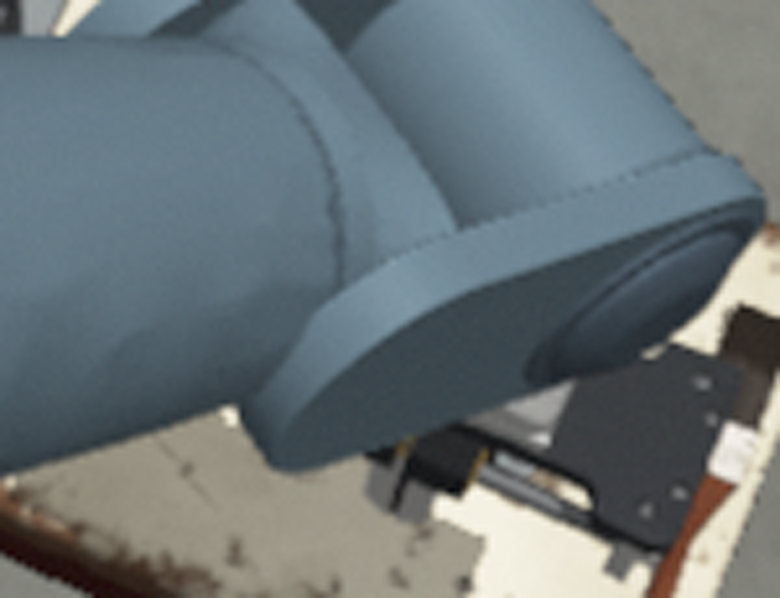

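The arm hides the flag here, so I go by force.

Request:
shift_gripper([
  [-0.004,0,0,0],
  [0,0,0,0],
])

```text
time_s: 2.9
position: [0.4638, -0.1613, 0.0966]
eef_rot: [0.0, 0.005, 1.0, -0.0]
contact_force: [0.8, 0.8, -0.3]
width: 0.0003
gripper_force: 0.0
```

Request:
shift_gripper([
  [-0.004,0,0,0],
  [0,0,0,0],
])

```text
time_s: 3.07
position: [0.4676, -0.1612, 0.0966]
eef_rot: [-0.0, 0.005, 1.0, 0.0]
contact_force: [-1.4, 0.1, -0.0]
width: 0.0008
gripper_force: 0.6
```

Request:
shift_gripper([
  [-0.003,0,0,0],
  [0,0,0,0],
])

```text
time_s: 3.23
position: [0.4676, -0.1611, 0.0953]
eef_rot: [-0.005, 0.004, 1.0, 0.0]
contact_force: [-10.3, -3.2, 2.0]
width: 0.0005
gripper_force: 5.3
```

Request:
shift_gripper([
  [-0.001,0,-0.004,0],
  [-0.001,0,-0.004,0],
  [-0.001,0,-0.004,0],
  [0,0,0,0],
])

```text
time_s: 3.57
position: [0.4706, -0.1612, 0.1079]
eef_rot: [-0.005, 0.004, 1.0, 0.0]
contact_force: [-12.1, -0.8, 4.3]
width: 0.0004
gripper_force: 6.0
```

Request:
shift_gripper([
  [-0.003,0,-0.006,0],
  [-0.003,0,-0.006,0],
  [-0.004,0,-0.006,0],
  [-0.004,0,-0.006,0],
  [-0.004,0,-0.005,0],
  [-0.004,0,-0.004,0],
  [0,0,0,0],
])

```text
time_s: 4.15
position: [0.4905, -0.1616, 0.1431]
eef_rot: [-0.009, 0.004, 1.0, 0.001]
contact_force: [-27.6, 0.9, 23.2]
width: 0.0003
gripper_force: 14.1
```

Request:
shift_gripper([
  [0.002,0,-0.004,0],
  [0,0,-0.004,0],
  [0,0,0,0],
])

```text
time_s: 4.4
position: [0.494, -0.1617, 0.1504]
eef_rot: [0.0, 0.005, 1.0, -0.0]
contact_force: [-2.7, 0.5, 2.6]
width: 0.0003
gripper_force: 1.3
```

Request:
shift_gripper([
  [-0.0066,0,-0.0054,0],
  [-0.0071,0,-0.0047,0],
  [-0.0075,0,-0.0039,0],
  [-0.0079,0,-0.0032,0],
  [0,0,0,0],
])

```text
time_s: 4.82
position: [0.5254, -0.1621, 0.1678]
eef_rot: [0.002, 0.004, 1.0, -0.0]
contact_force: [0.2, -0.0, 0.2]
width: 0.0006
gripper_force: 0.0
```

Request:
shift_gripper([
  [-0.0082,0,-0.0024,0],
  [-0.0084,0,-0.0015,0],
  [-0.0085,0,-0.0007,0],
  [0,0,0,0],
])

```text
time_s: 5.15
position: [0.5497, -0.1621, 0.1714]
eef_rot: [0.001, 0.004, 1.0, -0.0]
contact_force: [0.3, 0.2, -0.1]
width: 0.0001
gripper_force: 0.0
```

Request:
shift_gripper([
  [-0.0085,0,0,0],
  [-0.0085,0,0,0],
])

```text
time_s: 5.32
position: [0.5655, -0.1621, 0.1709]
eef_rot: [-0.0, 0.004, 1.0, 0.0]
contact_force: [-0.2, -0.2, -0.1]
width: 0.0005
gripper_force: 0.3
```

Request:
shift_gripper([
  [-0.0083,0,0,0],
  [-0.0081,0,0.001,0],
  [0,0,0,0],
])

```text
time_s: 5.57
position: [0.5828, -0.1623, 0.17]
eef_rot: [0.0, 0.004, 1.0, 0.0]
contact_force: [0.6, 0.4, -0.6]
width: 0.0005
gripper_force: 0.0
```

Run:
```python
from bench import env
import cv2
a=env.grab_frame("side")[200:330,300:470,::-1]
b=env.grab_frame("top")[170:290,330:480,::-1]
a=cv2.resize(a,(400,306));b=cv2.resize(b,(383,306))
cv2.imwrite("pics/s3.png",cv2.hconcat([a,b]))
```

```text
(no output)
```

View pics/s3.png

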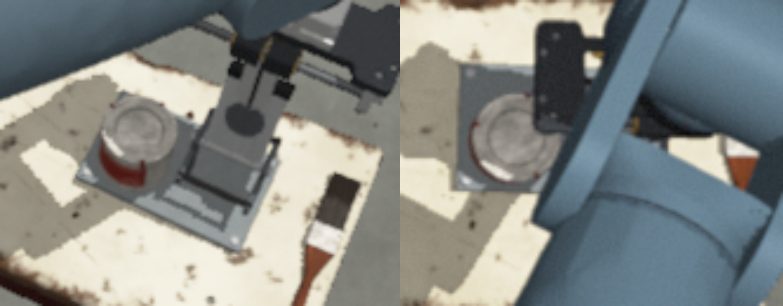

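The side view shows the flag just past upright with the disc face visible and the finger behind the bar (about (265,55)). Tin and brush are untouched. Continue over the top.

Request:
shift_gripper([
  [0,0,-0.004,0],
  [-0.012,0,0.003,0],
  [-0.007,0,0.004,0],
  [-0.007,0,0.005,0],
  [-0.007,0,0.005,0],
  [0,0,0,0],
])

```text
time_s: 6.17
position: [0.6147, -0.1623, 0.1557]
eef_rot: [-0.001, 0.004, 1.0, 0.0]
contact_force: [-0.2, 0.9, -0.2]
width: 0.0003
gripper_force: 0.0
```

Request:
shift_gripper([
  [-0.006,0,0.007,0],
  [-0.006,0,0.007,0],
  [-0.005,0,0.007,0],
  [-0.005,0,0.008,0],
  [0,0,0,0],
])

```text
time_s: 6.58
position: [0.6362, -0.1623, 0.1257]
eef_rot: [-0.001, 0.004, 1.0, 0.001]
contact_force: [0.3, 0.2, 0.6]
width: 0.0005
gripper_force: 0.0
```

Request:
shift_gripper([
  [-0.003,0,0.006,0],
  [-0.003,0,0.006,0],
  [0,0,0,0],
])

```text
time_s: 6.83
position: [0.6423, -0.1626, 0.1148]
eef_rot: [-0.001, 0.004, 1.0, 0.0]
contact_force: [0.6, -0.1, -0.8]
width: 0.0005
gripper_force: 0.0
```

Request:
shift_gripper([
  [-0.003,0,0.006,0],
  [0,0,0.003,0],
  [0,0,0,0],
])

```text
time_s: 7.08
position: [0.6452, -0.1627, 0.1063]
eef_rot: [-0.001, 0.004, 1.0, 0.0]
contact_force: [0.2, -0.2, 1.0]
width: 0.0006
gripper_force: 0.0
```

Request:
shift_gripper([
  [0,0,0.002,0],
  [0,0,0,0],
])

```text
time_s: 7.25
position: [0.6454, -0.1628, 0.1051]
eef_rot: [-0.0, 0.004, 1.0, 0.0]
contact_force: [0.3, -0.0, -0.1]
width: 0.0005
gripper_force: 0.0
```

Request:
shift_gripper([
  [0,0,0.002,0],
  [0,0,0,0],
])

```text
time_s: 7.42
position: [0.6454, -0.1629, 0.1031]
eef_rot: [-0.0, 0.004, 1.0, 0.0]
contact_force: [0.6, 0.6, -0.1]
width: 0.0005
gripper_force: 0.1
```

Request:
shift_gripper([
  [0,0,0.002,0],
  [0,0,0,0],
])

```text
time_s: 7.58
position: [0.6457, -0.163, 0.1013]
eef_rot: [0.0, 0.004, 1.0, -0.0]
contact_force: [0.3, -0.5, 0.9]
width: 0.0009
gripper_force: 0.2
```

Request:
shift_gripper([
  [0,0,0.001,0],
  [0,0,0,0],
])

```text
time_s: 7.75
position: [0.6457, -0.163, 0.101]
eef_rot: [0.0, 0.004, 1.0, -0.0]
contact_force: [-1.0, 0.7, 3.4]
width: 0.0004
gripper_force: 1.8
```

Request:
shift_gripper([
  [0,0,0.0015,0],
  [0,0,0,0],
  [0,0,0,0],
])

```text
time_s: 8.0
position: [0.6459, -0.163, 0.1006]
eef_rot: [0.0, 0.004, 1.0, -0.0]
contact_force: [-4.1, 2.1, 9.9]
width: 0.0005
gripper_force: 4.8
```

Request:
shift_gripper([
  [0,0,-0.01,0],
  [0,0,-0.04,0],
  [0,0,-0.04,0],
  [0,0,-0.04,0],
  [0.04,0,0,0],
  [0.04,0,0,0],
  [0.04,0,0,0],
  [0.04,0,0,0],
])

```text
time_s: 8.67
position: [0.4838, -0.1611, 0.2287]
eef_rot: [0.0, 0.004, 1.0, -0.0]
contact_force: [0.6, -0.3, 0.0]
width: 0.0005
gripper_force: 0.0
```

Request:
shift_gripper([
  [0.015,0.04,0,0],
  [0.015,0.04,0,0],
  [0.015,0.04,0,0],
  [0.015,0.04,0,0],
  [0.015,0.04,0,0],
  [0.015,0.04,0,0],
  [0,0.04,0,0],
  [0,0.04,0,0],
])

```text
time_s: 9.33
position: [0.3996, 0.1552, 0.2292]
eef_rot: [0.001, 0.005, 1.0, 0.0]
contact_force: [0.5, -1.0, 0.2]
width: 0.0006
gripper_force: 0.0
```

Run:
```python
from bench import env
import cv2
a=env.grab_frame("side")[180:320,300:470,::-1]
b=env.grab_frame("top")[150:290,320:480,::-1]
a=cv2.resize(a,(400,330));b=cv2.resize(b,(377,330))
cv2.imwrite("pics/s4.png",cv2.hconcat([a,b]))
```

```text
(no output)
```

View pics/s4.png

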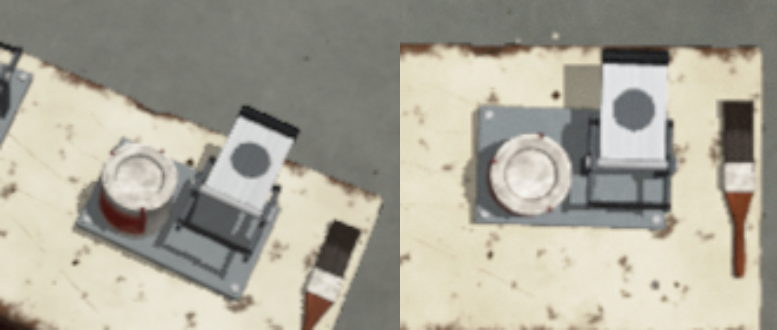

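Both views show the flag on the far side with the disc up: bar at top pixel ≈(419.7,174.2) and side pixel ≈(414.7,231.3). I'll check the angle and that nothing else moved.

Run:
```python
from geo import *
import cv2
U={"top":(419.7,174.2),"side":(414.7,231.3)}
print(least_squares(lambda X:np.concatenate([proj(n,X)-U[n] for n in U]),[.65,-.16,.08]).x)
for t in(2.9,3.0,3.1416):
    X=[.567-.085*np.cos(t),-.162,.075+.085*np.sin(t)];print(t,proj("top",X),proj("side",X))
a=cv2.imread("pics/top0.png");b=env.grab_frame("top")[:,:,::-1]
d=cv2.absdiff(a,b).max(2)
for n,(x0,x1,y0,y1) in dict(tin=(352,394,200,245),brush=(450,474,185,275),cork=(165,215,198,235),bottle=(217,255,180,218),flagb=(262,302,180,256)).items():
    print(n,d[y0:y1,x0:x1].mean().round(1),(d[y0:y1,x0:x1]>40).sum())
```

```text
[ 0.65151158 -0.16390637  0.07766549]
2.9 [420.88305003 173.66142084] [414.14001113 227.50797968]
3.0 [420.18623513 173.39997446] [413.70509267 228.89631401]
3.1416 [419.19055808 173.81329982] [412.83184543 231.41814878]
tin 6.3 54
brush 4.6 0
cork 4.4 0
bottle 6.0 10
flagb 4.5 0
```

```bash
python3 -c "
from bench import env
print(env.finish_job())"
```

```text
the job is handed in; nothing more can be done
None
```

The tin stand's flag is over its pivot and flat on its far rest with the raised disc showing; before and after pictures show nothing else moved, and the job is handed in, though I pressed too hard for a moment about halfway up (about 36 N at the fingertip) and eased off at once.

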